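# Press the round pot down in the sprung tacking ring

## Task

On the welding table, draw the locking pin out of the clevis of the tacking fixture and park it in the open notch on the far side of the fixture's ring, lying down in both saddles, and let go of it. Then take the round pot by its neck, seat it upright in the sprung ring and press it fully down to the ring's stop, and finish while holding it pressed down there with the gripper, ready for tacking. Keep the pot upright throughout, and leave the flange, the cone reducer and the dowel bolt that stand around it where they are.

Things in the scene. Friction and masses are not known exactly. Their poses are not given: they have to be found in the camera images.
- fixture: tacking fixture, fixed on the table: dark base plate 190 x 110 x 12 mm. Origin: on the table's surface under the axis of its sprung ring; z up. In its axes (mm): ring centred on x = 0, y = 0; clevis with the locking bore at x = -62; parking notch at x = +78, on the ring's other side
- bore (a point): centre of the clevis bore, at (-62, 6, 46.5) mm in the fixture's axes. The bore runs along the fixture's y, is 15 mm square and closed on top, through two cheeks standing from y = -33 to y = 45 mm, 34 mm wide, tops 63 mm above the table
- notch (a point): midpoint of the parking notch, where the middle of the pin's shank lies when parked: (78, 6, 45) mm in the fixture's axes. Two saddle plates 12 mm thick, at y = -20 and +32, have open-topped slots for a pin along y: 15 mm wide, floor 39 mm above the table, flared to about 28 mm at the top, 64 mm above the table
- pin: loose locking pin, about 90 g: black knob 24 mm in diameter, 30 mm long; steel shank 12 mm in diameter, 87.5 mm long. Origin: middle of the knob; own y runs along the pin from shank to knob (shank from y = -15 to -102.5 mm). At the start level in the bore, knob at (-62, 65, 45) mm in the fixture's axes, pointing along its +y; free once drawn 83 mm towards +y
- pin_shank (a point): middle of the pin's shank, 59 mm from the middle of the knob
- pot: loose round steel pot like a round-bottomed flask, about 0.45 kg: ball 88 mm across (widest 38 mm up) with a 44 mm flat underneath, standing upright at the start; on top a plain pipe neck 34 mm in diameter, from 77.5 to 125 mm above its underside. Origin: centre of its underside; z along the neck
- ring (a joint): how far the sprung ring is pushed down, m: 0 up at rest, 0.020 at its bottom stop. It pushes up with about 10 N at rest and 18 N at the stop; the pot's own weight does not move it. With the pin in the bore it moves only 2 or 3 mm
- ring_seat (a point): centre of the ring's top face, moves with the ring: 85 mm above the table at rest. Aluminium ring, 68 mm inside and 92 mm outside diameter; the pot's round underside seats in its mouth, the pot's origin then 10 mm below this point
- flange: bystander: round steel pipe flange lying flat, disc 100 mm across and 14 mm thick with a 38 mm stub pipe on it, 60 mm high in all; origin: centre of its underside
- reducer: bystander: aluminium cone reducer, 80 mm across at the foot, 48 mm at the top, 68 mm high; origin: centre of its underside
- dowel: bystander: small dark steel dowel bolt standing on its 28 mm head, 50 mm high; origin: centre of its underside
There are look-alikes about, which are no part of the job. What is shaped like the pin but pink is not meant. What is shaped like the pot but green or yellow is not meant.

How it is judged:
By the outcome, as a careful person would: the job done as asked, in the order asked, and still so for the second after the job is handed in, while the arm keeps its last pose, push and grip.
It also fails if it takes over 66 s, if anything falls off the work surface, if the arm or the gripper's body presses on something with over 40 N, if the wrist force passes 120 N, or if a joint passes its speed limit or range.

## Robot

A 7-joint arm with a two-finger parallel gripper is mounted at the origin on the work surface. World frame = base frame: x ahead of the robot, y to its left, z up, the work surface at z = 0. Lengths are in m, angles in rad, forces in N, time in s.
With the tool pointing down it reaches from about 0.35 to 0.9 m from the base axis. Payload 19.9 kg.
Tool frame: the origin (TCP) lies between the finger pads; the fingertips stand 19 mm ahead of it and the grasp point (between the pads) is the TCP; z points along the fingers, y is the direction in which the jaws open and shut (so a half turn about z gives the same grasp; the last joint's range is limited). The gripper opens to 94 mm and grips with 3 to 60 N. Pads are 16 mm wide; open, the fingers measure 119 mm over their backs; the gripper's body (75 mm by 177 mm) begins 78 mm behind the grasp point.
Start: joints at [-0.042, 0.417, -0.01, 1.614, 0.005, 1.111, -0.053], TCP at [0.625, 0, 0.224] pointing down, gripper open.
Joint ranges: [-2.81, 2.81], [-0.39, 2.02], [-1.27, 1.25], [0.06, 2.57], [-1.19, 4.33], [0.19, 2], [-2.82, 2.82]. Speed limits (rad/s): [1.89, 1.89, 2.39, 2.39, 3.01, 3.01, 3.01].

## Interface

Orientations are given as a 3x3 rotation matrix whose columns are the frame's x, y, z axes.
In Python, from rig import robot gives the robot as it stands. Calls block until the motion is done:
- robot.move_ptp(position, orientation): joint-space move of the TCP to a pose.
- robot.move_linear(position, velocity=0.15, frame=None, threshold=None): straight line of the TCP; frame=None keeps the orientation; velocity is the mean speed in m/s. With threshold (N) it stops when the force on the tool has changed by that much, and returns True; else False.
- robot.goto_joints(angles): joint-space move.
- robot.gripper_to(opening): finger opening in m; the grip force is fixed at half the most; returns when the fingers have stopped.
- robot.pause(seconds).
- robot.ik(position, orientation): joint angles nearest the present ones, or None.
- robot.get_state(): the state.
- robot.grab_frame(name): name is "scene" or "side" or "wrist"; returns the picture (480x640x3 uint8, red, green, blue); there is no depth.
- robot.camera_info(name): a dict with "fx", "fy", "cx", "cy" (pixels), "dist" ([k1, k2, p1, p2, k3] as OpenCV has them; the pictures are not rectified), "rvec" (rotation vector, rad) and "tvec" (3), from world to camera coordinates, as OpenCV has them. Camera axes: x right, y down, z forward; pixel columns grow to the right and rows downward; lengths in m; the calibration is good to about 2 mm. A picture is of the moment at which its call begins: read the wrist's pose just before it. camera_info takes no time and is no camera call; for the wrist camera it gives the pose at the moment of the call.
A pose or a line that the arm cannot do raises robot.PlanningError and nothing moves.
- robot.sign_off(): hands the job in, once; it reports no verdict.
The state is a dict: "time": time; "qpos": joint angles; "joint_vel": joint speeds; "effort": joint torques, N m; "ee_pos": TCP position; "tool_rot": TCP orientation; "force": force on the tool from outside, world axes, zero at the start; "moment": the same for the moment, N m; "opening": finger opening in m.
Only numpy, scipy, OpenCV 4.12 (cv2) and the standard library are available. Lean on these libraries where they do the work, as an engineer would, in place of code of your own. Each camera call takes 0.05 s, during which the arm holds its last target. There are 200 camera calls.

## Working session

There is one attempt and no reset: what is moved stays moved. The work goes in short steps, each a Python script; the robot and the scene stay as the last script left them, time stands still between calls to the robot, and variables do not carry over. Pictures are saved under pics/ and viewed, about 8 in all and at most 12, crops included, and the job is handed in when it is done.

```bash
mkdir -p pics; ls; python3 - <<'E'
from rig import robot
import cv2
for n in ("scene","side"):
    cv2.imwrite(f"pics/{n}0.png",robot.grab_frame(n)[:,:,::-1]); print(n,robot.camera_info(n))
cv2.imwrite("pics/wrist0.png",robot.grab_frame("wrist")[:,:,::-1]);print(robot.camera_info("wrist"))
s=robot.get_state();print(s['time'],s['ee_pos'],s['tool_rot'])
E
```

```text
pics
scene {'fx': 574.2453055838167, 'fy': 574.2453055838167, 'cx': 325.5122031664271, 'cy': 241.7478156886797, 'dist': array([0.00149931, 0.        , 0.        , 0.        , 0.        ]), 'rvec': array([ 1.12943763,  2.51891708, -0.86413498]), 'tvec': array([ 0.36331503, -0.19416938,  1.43413133])}
side {'fx': 499.7634875592441, 'fy': 499.7634875592441, 'cx': 320.5882968642918, 'cy': 234.48955968088336, 'dist': array([-0.04521687,  0.        ,  0.        ,  0.        ,  0.        ]), 'rvec': array([ 0.14667342, -2.9257889 ,  1.09132017]), 'tvec': array([0.47663184, 0.12523279, 0.87995205])}
{'fx': 407.6586621672018, 'fy': 407.6586621672018, 'cx': 317.1347704563873, 'cy': 238.7864492824682, 'dist': array([0.02014938, 0.        , 0.        , 0.        , 0.        ]), 'rvec': array([-2.84703390e+00,  3.67396947e-04, -6.78373409e-05]), 'tvec': array([-0.62547984, -0.02940772,  0.3932494 ])}
0.15 [6.24729469e-01 9.99177332e-07 2.23990267e-01] [[ 1.44257956e-05  9.99999569e-01 -9.28587065e-04]
 [ 9.99999999e-01 -1.44541594e-05 -3.05383449e-05]
 [-3.05517536e-05 -9.28586624e-04 -9.99999568e-01]]
```

View pics/scene0.png

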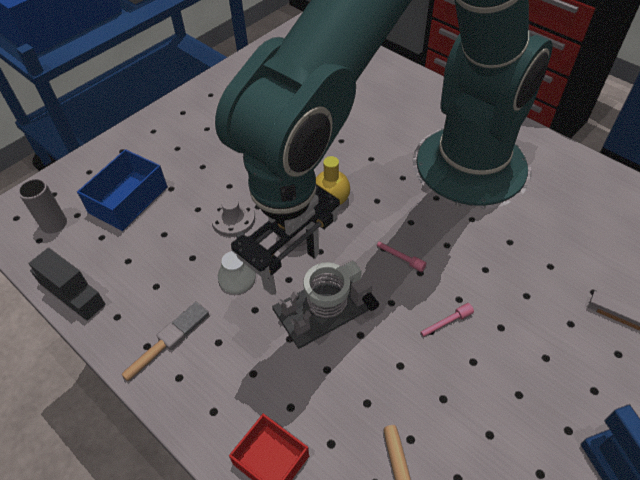

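View pics/side0.png

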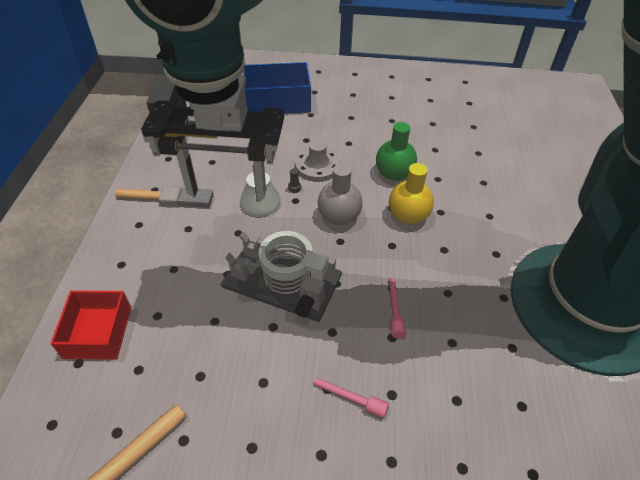

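Both views show the fixture (ring at side (287,256), knob at side (305,300) and scene (370,300)). The grey pot is at side (341,200) and hidden by the arm in scene. The reducer, dowel and flange stand close beyond it.

```bash
python3 - <<'E'
import cv2
a=cv2.imread("pics/side0.png")[140:330,205:405]
cv2.imwrite("pics/side0c.png",cv2.resize(a,None,fx=3.15,fy=3.15,interpolation=cv2.INTER_CUBIC)); 
E
```

```text
(no output)
```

View pics/side0c.png

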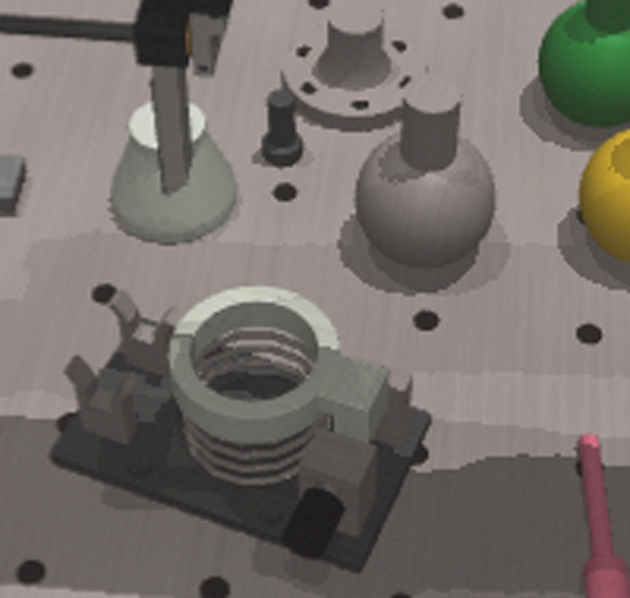

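View pics/wrist0.png

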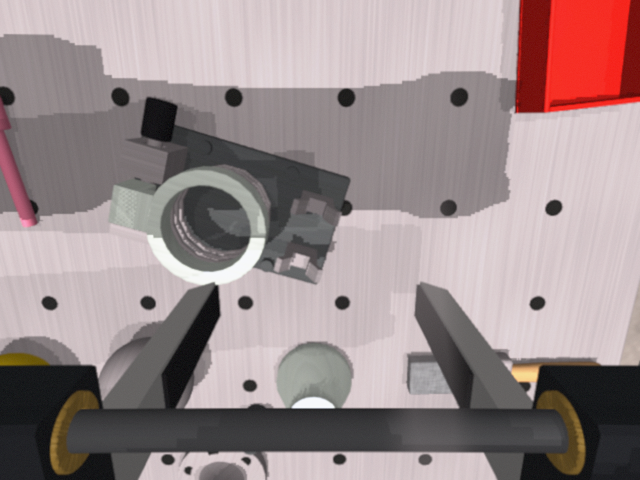

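Wrist view: knob centre ≈(159,119), ring top centre ≈(210,225), plate far edge (176,127)-(350,178), right corner (318,283), saddles (316,205) and (298,262). In the side crop the pot neck top is at (432,97), the ball centre is at (425,200) and the knob centre is at (314,522).

```bash
cat > h.py <<'E'
import numpy as np, cv2
from rig import robot
def ray(ci,uv,z):
    K=np.array([[ci['fx'],0,ci['cx']],[0,ci['fy'],ci['cy']],[0,0,1]])
    n=cv2.undistortPoints(np.array([[uv]],float),K,np.array(ci['dist']))[0,0]
    R=cv2.Rodrigues(np.array(ci['rvec']))[0]; c=-R.T@np.array(ci['tvec']); d=R.T@np.array([n[0],n[1],1])
    return c+d*(z-c[2])/d[2]
def proj(ci,P):
    K=np.array([[ci['fx'],0,ci['cx']],[0,ci['fy'],ci['cy']],[0,0,1]])
    return cv2.projectPoints(np.array(P,float).reshape(-1,3),np.array(ci['rvec']),np.array(ci['tvec']),K,np.array(ci['dist']))[0][:,0]
E
python3 - <<'E'
from h import *
w=robot.camera_info("wrist"); s=robot.camera_info("side")
C=lambda u,v:(u/3.15+205,v/3.15+140)
P=lambda n,ci,uv,z:print(n,ray(ci,uv,z).round(4)[:2])
P("knob w",w,(159,119),.045);P("knob s",s,C(314,522),.045)
P("ring w",w,(210,225),.085);P("ring s",s,C(254,343),.085)
# inner top: outer ellipse in side crop
P("plate TR w",w,(350,178),.012);P("plate BR w",w,(318,283),.012);P("plate edge pt",w,(176,127),.012)
P("plate s L",s,C(52,455),.012);P("plate s bot",s,C(365,570),.012);P("plate s right",s,C(430,420),.012)
P("knob face w",w,(163,100),.045+.0);
P("neck top s",s,C(432,97),.125);P("ball s",s,C(425,200),.038);
P("flange stub top s",s,C(355,18),.06);P("dowel s",s,C(280,150),.008);P("reducer s",s,C(168,125),.068)
P("yellow", s,(417,172),.125)
P("reducer w",w,(314,380),.01)
E
```

```text
knob w [0.4995 0.0825]
knob s [0.4981 0.082 ]
ring w [0.5441 0.0059]
ring s [ 0.5396 -0.0012]
plate TR w [0.6555 0.0308]
plate BR w [ 0.6263 -0.0729]
plate edge pt [0.5014 0.0755]
plate s L [0.6517 0.0326]
plate s bot [0.4703 0.088 ]
plate s right [ 0.4425 -0.0144]
knob face w [0.5043 0.0968]
neck top s [ 0.4567 -0.1627]
ball s [ 0.4568 -0.1643]
flange stub top s [ 0.515  -0.3088]
dowel s [ 0.5568 -0.2296]
reducer s [ 0.6195 -0.1821]
yellow [ 0.3198 -0.1753]
reducer w [ 0.6221 -0.1859]
```

```bash
cat >> h.py <<'E'
TH=np.radians(-16.5); O=np.array([.5405,.0022])
def fx(x,y,z):
    c,s=np.cos(TH),np.sin(TH); return np.array([O[0]+c*x-s*y,O[1]+s*x+c*y,z])
def rot(th=None):
    th=TH if th is None else th; c,s=np.cos(th),np.sin(th); return np.array([[-s,c,0],[c,s,0],[0,0,-1.]])
def snap(n,f,crop=None,k=1):
    ci=robot.camera_info(n);im=robot.grab_frame(n)[:,:,::-1]
    if crop: im=im[crop[1]:crop[3],crop[0]:crop[2]]
    cv2.imwrite("pics/"+f,cv2.resize(im,None,fx=k,fy=k,interpolation=cv2.INTER_CUBIC)); return ci
def st():
    s=robot.get_state();print(round(s['time'],2),s['ee_pos'].round(4),'F',np.round(s['force'],1),'M',np.round(s['moment'],2),'op',round(s['opening'],4))
E
python3 - <<'E'
from h import *
robot.move_ptp(fx(-.062,.072,.17),rot()); robot.gripper_to(.06)
ci=snap("wrist","w1.png"); snap("side","s1.png")
print(proj(ci,[fx(-.062,.065,.045),fx(-.062,.08,.045),fx(0,0,.085),fx(-.062,.065,.057),fx(-.079,.045,.063),fx(-.045,.045,.063),fx(.078,.038,.064)]).round(1)); st()
E
```

```text
[[316.3 247. ]
 [316.3 227.4]
 [406.5 354.8]
 [316.3 252.3]
 [292.4 281.7]
 [340.3 281.7]
 [513.8 291.5]]
1.64 [0.5015 0.0889 0.17  ] F [ 0.5 -0.4  0. ] M [-0.02 -0.01 -0.02] op 0.0599
```

View pics/w1.png

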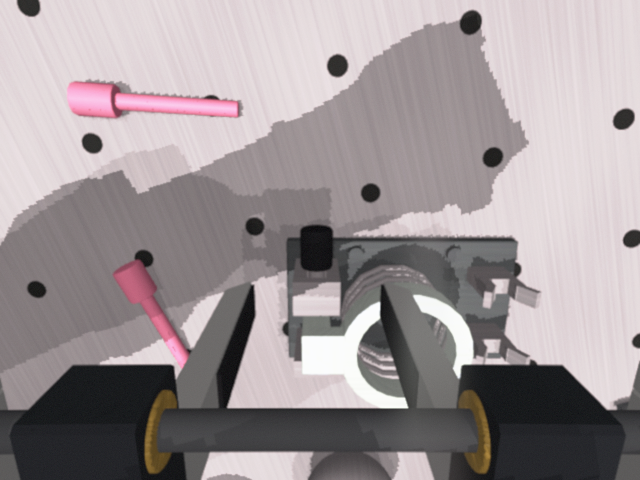

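The w1 view agrees with the fixture model within about 1 mm: plate edge level, knob at x=317 against 316 predicted, ring centre (408,353) against (406,355). I'll grasp and draw the pin.

```bash
sed -i 's/O=np.array(\[.5405,.0022\])/O=np.array([.5412,.0020])/' h.py; python3 - <<'E'
from h import *
robot.move_linear(fx(-.062,.067,.17),.2)
robot.move_linear(fx(-.062,.067,.045),.15); st()
robot.gripper_to(.0); st()
print(robot.move_linear(fx(-.062,.067+.03,.0455),.06,threshold=25)); st()
print(robot.move_linear(fx(-.062,.067+.093,.0455),.08,threshold=25)); st()
snap("side","s2.png",(205,190,405,380),3.1); snap("scene","c2.png",(260,230,460,370),4)
E
```

```text
2.88 [0.5013 0.0839 0.0457] F [ 0.7 -0.   0.6] M [-0.01  0.01  0.03] op 0.0603
3.54 [0.5008 0.0839 0.0451] F [ 1.6 -0.3  0.7] M [ 0.02 -0.   -0.02] op 0.0233
False
4.19 [0.5092 0.1126 0.0454] F [-0.5  0.  -1.6] M [0.07 0.   0.03] op 0.0234
False
5.13 [0.5271 0.1725 0.0454] F [-0.2 -0.3 -1.7] M [ 0.06 -0.02  0.02] op 0.0232
```

View pics/s2.png

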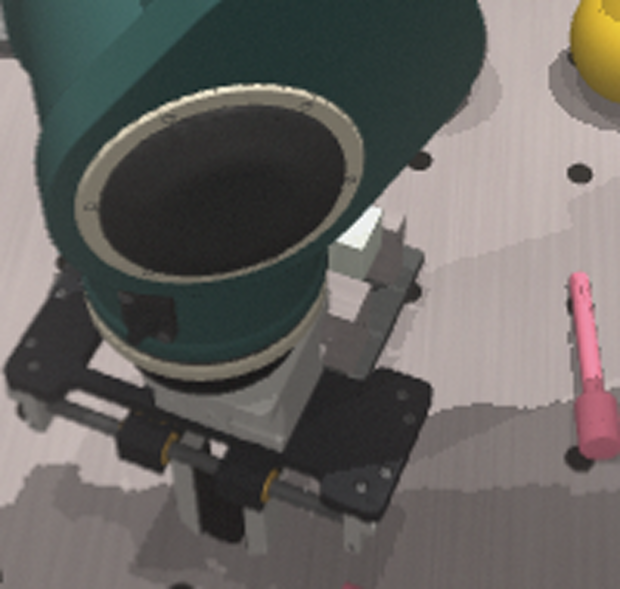

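```bash
python3 - <<'E'
from h import *
robot.move_linear(fx(-.062,.162,.092),.15); st()
robot.move_linear(fx(.078,.162,.092),.25)
robot.move_linear(fx(.078,.067,.092),.2); robot.pause(.2); st()
ci=snap("scene","c3.png",(220,200,420,350),4); snap("wrist","w3.png");s=snap("side","s3.png")
p=[fx(.078,.065,.092),fx(.078,.05,.092),fx(.078,-.0375,.092)]
print((proj(ci,p)-[220,200])*4, proj(robot.camera_info("wrist"),p),proj(s,p))
E
```

```text
5.69 [0.5277 0.1747 0.0918] F [ 0.7 -0.5 -2.1] M [ 0.05  0.01 -0.  ] op 0.0234
7.22 [0.635  0.0453 0.092 ] F [-0.2 -0.2 -0.5] M [0.05 0.01 0.02] op 0.0236
[[354.63616106 491.59298845]
 [338.2998686  467.56292773]
 [247.60315028 334.1552254 ]] [[316.50304354 325.44830737]
 [316.49836356 355.32964735]
 [316.47272647 506.40487942]] [[224.11262895 261.77991315]
 [228.55859285 255.12988635]
 [252.69446332 219.0764239 ]]
```

View pics/c3.png

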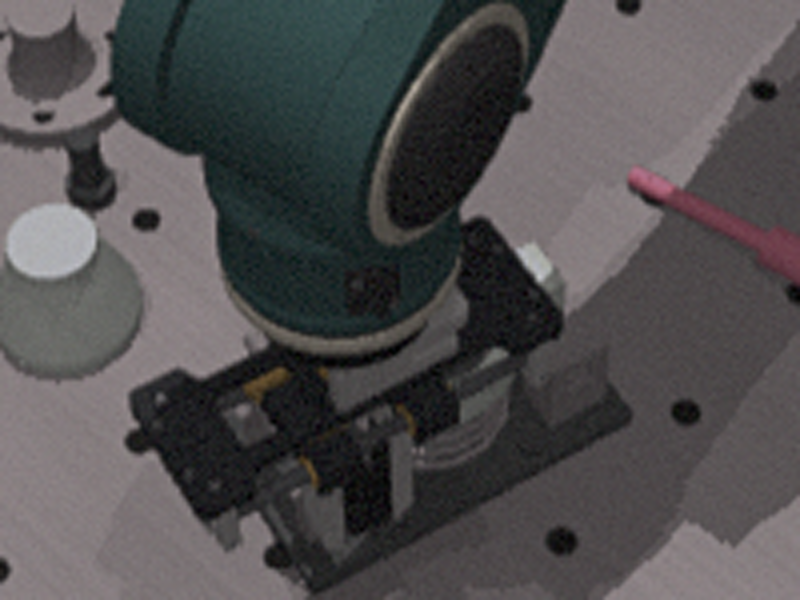

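View pics/w3.png

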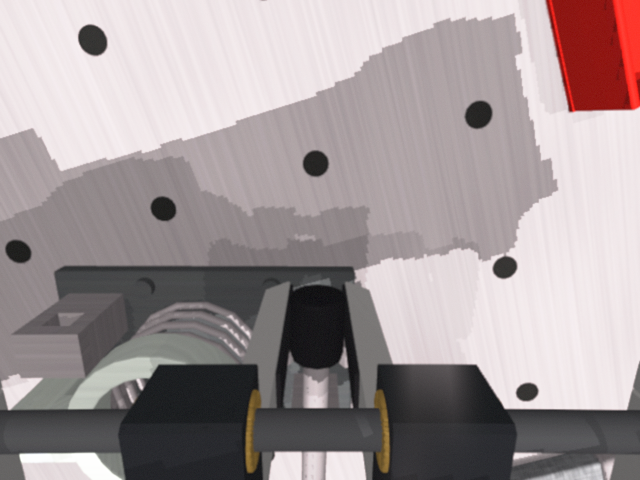

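The pin is held straight and level in the jaws (wrist: knob (317,325), shank x≈315 against 316 predicted). I'll lower it into the saddles.

```bash
python3 - <<'E'
from h import *
print(robot.move_linear(fx(.078,.067,.0455),.08,threshold=10)); st()
robot.gripper_to(.05); robot.pause(.2); st()
robot.move_linear(fx(.078,.067,.20),.25); 
robot.move_ptp(np.array([.50,.02,.30]),rot(-.2)); st()
snap("side","s4.png",(205,140,405,330),3.15)
snap("scene","c4.png",(220,200,420,350),4)
E
```

```text
False
8.11 [0.6352 0.044  0.0456] F [-0.4 -0.2 -0.8] M [0.04 0.02 0.01] op 0.0231
8.92 [0.635  0.0441 0.0455] F [ 0.6 -0.1  0. ] M [-0.04  0.   -0.  ] op 0.0502
10.4 [0.5001 0.0201 0.2991] F [ 0.2 -0.4 -0.2] M [ 0.01 -0.   -0.03] op 0.05
```

View pics/s4.png

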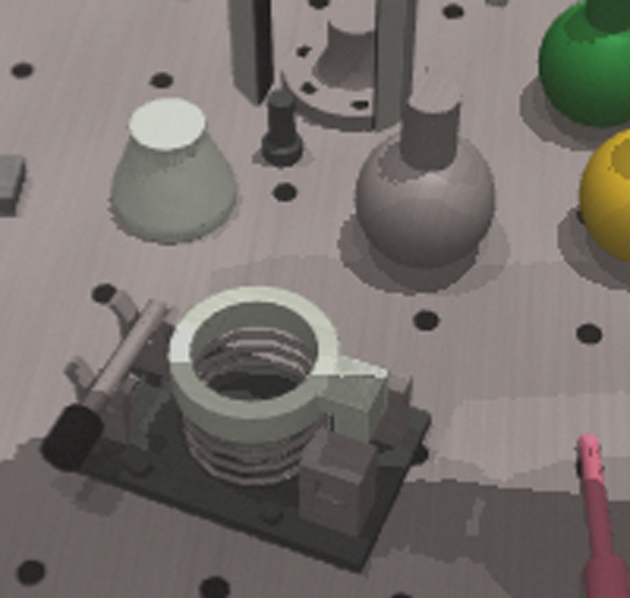

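The pin lies in both saddles with the knob at crop (72,437). I'll go to the pot and take one wrist look at hover.

```bash
python3 - <<'E'
from h import *
robot.gripper_to(.075)
robot.move_ptp(np.array([.457,-.163+.0,.26]),rot(-.2)); st()
ci=snap("wrist","w5.png")
p=np.array([.457,-.163,0]); print(proj(ci,[p+[0,0,.125],p+[0,0,.078],p+[.017,0,.125],p+[0,.017,.125],p+[0,0,.038]]).round(1))
E
```

```text
11.88 [ 0.4574 -0.1624  0.2602] F [-0.2 -0.   0.1] M [0.01 0.03 0.02] op 0.075
[[315.9 234.9]
 [316.  219.7]
 [337.9 230.6]
 [311.3 213.5]
 [316.  209.5]]
```

View pics/w5.png

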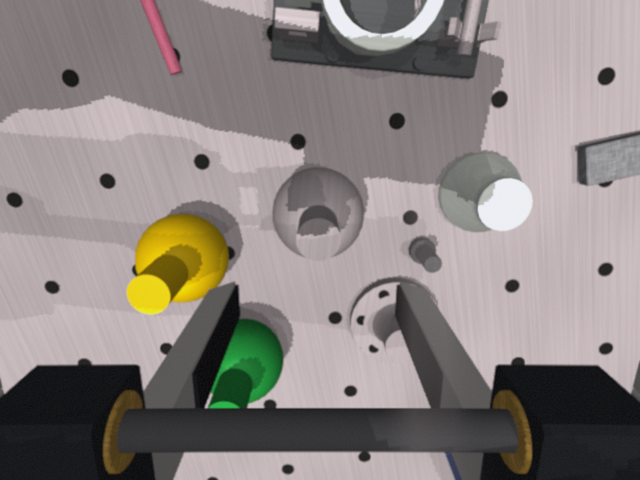

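The pot ball is at (318,213) against a predicted (316,210), so I'll correct by about 2 mm. The fingers are clear of the green and yellow look-alikes. Grasp next.

```bash
python3 - <<'E'
from h import *
robot.move_linear(np.array([.4585,-.1645,.16]),.2)
print(robot.move_linear(np.array([.4585,-.1645,.104]),.1,threshold=6)); st()
robot.gripper_to(0); st()
robot.move_linear(np.array([.4585,-.1645,.235]),.15); robot.pause(.2); st()
robot.move_linear(fx(0,0,.235),.15); robot.pause(.2); st()
snap("side","s6.png",(205,50,405,240),3.15)
E
```

```text
False
13.29 [ 0.4589 -0.1646  0.1046] F [-0.1  0.4  0.4] M [ 0.03  0.01 -0.05] op 0.075
14.01 [ 0.4585 -0.1645  0.104 ] F [-0.2 -0.1  0.4] M [ 0.05  0.09 -0.02] op 0.0336
15.23 [ 0.4582 -0.1644  0.2343] F [ 0.1  1.1 -5.1] M [0.   0.03 0.  ] op 0.0338
16.82 [0.5411 0.0015 0.2351] F [-0.4 -0.3 -5.5] M [ 0.01 -0.02 -0.  ] op 0.0336
```

View pics/s6.png

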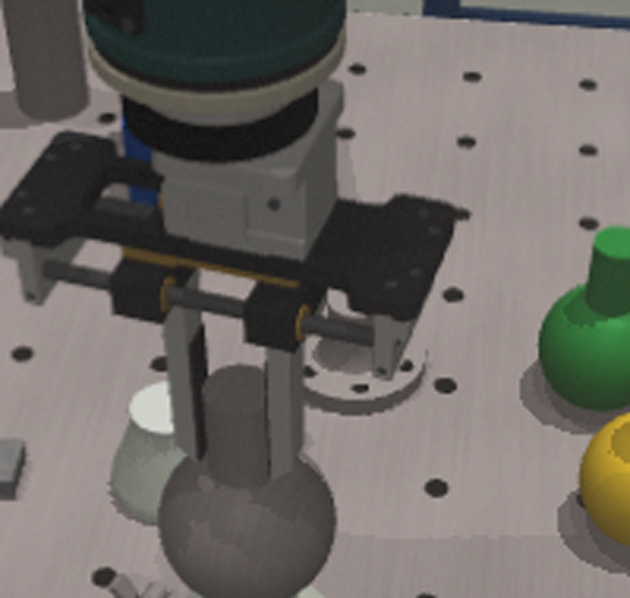

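The pot is held upright over the ring. I'll seat it and press.

```bash
python3 - <<'E'
from h import *
print(robot.move_linear(fx(0,0,.186),.1,threshold=15)); st()
print("seat",robot.move_linear(fx(0,0,.172),.03,threshold=25)); st()
for z in (.166,.161,.158,.156,.154,.152):
    h=robot.move_linear(fx(0,0,z),.03,threshold=40); robot.pause(.2); st()
    if h or robot.get_state()['force'][2]>24: break
ci=snap("side","s7.png",(205,90,405,280),3.15)
print((proj(ci,[fx(0,0,.18),fx(0,0,.065)])-[205,90])*3.15)
E
```

```text
False
17.52 [0.5415 0.002  0.1864] F [ 0.3 -0.2 -4.3] M [-0.01  0.05  0.  ] op 0.0341
seat False
18.13 [0.5415 0.0028 0.1725] F [-2.7  4.3  8.1] M [ 1.14  0.98 -0.04] op 0.0337
18.68 [0.5415 0.0029 0.1666] F [-5.2  5.3  9.4] M [ 1.13  1.21 -0.05] op 0.034
19.2 [0.5415 0.003  0.1617] F [-5.7  4.4 11.9] M [ 1.32  1.48 -0.04] op 0.0339
19.65 [0.5414 0.0032 0.1587] F [-6.2  6.2 12.6] M [ 1.56  1.77 -0.12] op 0.0336
20.1 [0.5414 0.0034 0.1575] F [-12.5   7.7  28.1] M [ 1.71  3.33 -0.09] op 0.0336
[[243.19258978 382.17531123]
 [251.61361461 528.04675614]]
```

View pics/s7.png

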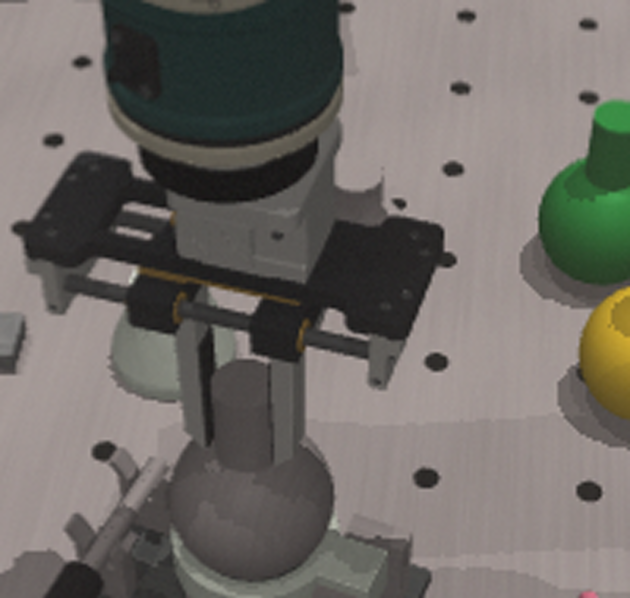

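The force jump from 12.6 to 28 N at z=0.1575 shows the ring's stop. A sideways force of about 14 N shows the pot held 1–2 mm off centre, so I'll relieve that.

```bash
python3 - <<'E'
from h import *
b=fx(0,0,0)
robot.move_linear(b+[0,0,.162],.03); st()
for d in ([-.001,.0008],[-.002,.0016],[-.003,.0022]):
    robot.move_linear(b+[*d,.162],.02); robot.pause(.2); st()
    f=robot.get_state()['force']
    if np.hypot(f[0],f[1])<2.5: break
for z in (.159,.157,.1555): robot.move_linear(b+[*d,z],.03); robot.pause(.2); st()
E
```

```text
20.5 [0.5412 0.0032 0.1627] F [-6.   5.9 12.2] M [ 1.58  1.83 -0.01] op 0.0336
20.95 [0.5407 0.0037 0.1628] F [-4.5  4.4 11. ] M [ 1.14  1.08 -0.04] op 0.0338
21.4 [0.5402 0.0041 0.163 ] F [-2.   2.9 10.6] M [0.57 0.32 0.01] op 0.0337
21.85 [0.5399 0.0044 0.1633] F [ 1.8  0.8 10.1] M [ 0.07 -0.62  0.04] op 0.0337
22.3 [0.5399 0.0044 0.1604] F [ 1.2  1.5 11. ] M [ 0.04 -0.5   0.09] op 0.0335
22.75 [0.5399 0.0044 0.1584] F [ 1.2  1.  12.9] M [ 0.02 -0.45  0.03] op 0.0335
23.2 [0.5399 0.0044 0.1569] F [ 0.8  1.7 12.8] M [ 0.03 -0.44  0.09] op 0.0337
```

```bash
python3 - <<'E'
from h import *
b=fx(0,0,0)+[-.0027,.0022,0]
for z in (.1545,.1535,.1525,.1515,.1505):
    robot.move_linear(b+[0,0,z],.03); robot.pause(.25); st()
    if robot.get_state()['force'][2]>26: break
robot.pause(1); st()
ci=snap("side","s8.png",(245,170,345,260),6.3); snap("scene","c8.png",(220,180,420,330),4)
print((proj(ci,[b+[0,0,.18],b+[0,0,.093]])-[245,170])*6.3)
E
```

```text
23.7 [0.5402 0.0045 0.1566] F [-3.9  2.1 26.7] M [0.06 1.14 0.  ] op 0.0337
24.7 [0.5402 0.0045 0.1566] F [-4.3  2.  25.8] M [0.06 1.13 0.  ] op 0.0336
[[244.07888831 267.75432285]
 [256.39110738 493.91730581]]
```

```bash
python3 - <<'E'
from h import *
st(); robot.sign_off()
E
```

```text
24.8 [0.5402 0.0045 0.1566] F [-4.3  1.2 25.5] M [ 0.06  1.17 -0.04] op 0.0333
the job is handed in; nothing more can be done
```

I drew the pin, parked it in both saddles of the notch and let go of it. Then I took the pot by its neck, seated it in the sprung ring and pressed it to the stop. I handed in at 24.8 s while still holding it down.

**Last checks**
- **Force:** the upward force rose from 13 N to 26 N at almost constant height, with the TCP at 0.1566 m, which shows the ring on its stop. It held at about 25.5 N until hand-in. The TCP is about 2 mm lower than my nominal 0.159 m for the stop, within the uncertainty of my pot height.
- **Centring:** the first press was about 3 mm off centre, with some 14 N sideways. I eased off, re-centred and pressed again, leaving about 4.5 N sideways.
- **Pictures:** the side view from the first press shows the pin lying in its saddles and the pot seated. I read a possible 1–2° lean of the neck there, close to my reading error. My last attempt to view a picture, after the re-press, was refused because of the 12-picture limit, so pot uprightness and the untouched bystanders are not confirmed by image in the final pose.

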